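# Load the sprung scale to its green band

## Task

Check the spring scale: thread the steel ring weights one at a time over the post on its sprung pan, setting each down gently without dropping it, until the pan has sunk so far that the orange pointer rests in the green band. Never press the pan down into the red zone or push hard on it or its post; leave the weights you do not need, and everything else, where they are.

Things in the scene. Friction and masses are not known exactly. Their poses are not given: they have to be found in the camera images.
- pan (a joint): how far the sprung pan has sunk, m: 0 at the top stop, grows downward, bottom stop at 0.050. The pointer is in the green band from 0.024 to 0.035 and enters the red zone at 0.046. Spring about 4 mm per newton (250 N/m, damped, settles within a second); empty, the pan rests somewhere between 0.003 and 0.014; one weight sinks it by about 7 to 9 mm
- pan_top (a point): centre of the pan's flat top face, in the middle of a black slot 46 mm long along its y axis (z up; moves with the pan). A dark steel post, 10 mm thick, 58 mm tall above the pan, with a flat tip whose edge is broken by 1 mm, is clamped in the slot: its axis crosses the pan's y axis up to 12 mm to either side of this point; where is not measured and must be seen or felt for
- scale: the fixed scale: white housing 150 x 150 mm, 60 mm high, origin under its centre on the table. Above the centre is the round aluminium pan (100 mm across, 8 mm thick, top face 125 mm above the table when its joint reads 0). A white scale board 30 mm wide stands on its +x side, 69 mm from the centre, reaching 136 mm above the table
- pointer (a point): tip of the orange pointer fixed to the pan, in front of the scale board's far face
- band (a point): centre of the green band (11 mm high, 30 mm wide) on the white scale board; fixed. Below it on the board, at the very bottom, is the red zone
- weight0_c (a point): centre (half-way up) of stainless ring weight 0: 48 mm outside diameter, 16 mm tall, flat, with a plain 13 mm through hole along its z axis, about 200 g (170 to 230 g; the four look alike). It starts lying flat on one of the black spots (62 mm apart one way, 100 mm the other) of the blue board, which is 12 mm high
- weight1_c (a point): centre (half-way up) of stainless ring weight 1: 48 mm outside diameter, 16 mm tall, flat, with a plain 13 mm through hole along its z axis, about 200 g (170 to 230 g; the four look alike). It starts lying flat on one of the black spots (62 mm apart one way, 100 mm the other) of the blue board, which is 12 mm high
- weight2_c (a point): centre (half-way up) of stainless ring weight 2: 48 mm outside diameter, 16 mm tall, flat, with a plain 13 mm through hole along its z axis, about 200 g (170 to 230 g; the four look alike). It starts lying flat on one of the black spots (62 mm apart one way, 100 mm the other) of the blue board, which is 12 mm high
- weight3_c (a point): centre (half-way up) of stainless ring weight 3: 48 mm outside diameter, 16 mm tall, flat, with a plain 13 mm through hole along its z axis, about 200 g (170 to 230 g; the four look alike). It starts lying flat on one of the black spots (62 mm apart one way, 100 mm the other) of the blue board, which is 12 mm high
- jar_c (a point): centre of a small capped jar, 36 mm across, 40 mm tall, on the blue board; not needed, leave it alone
- spacer_c (a point): centre of an orange plastic ring, 40 mm across, 10 mm tall, on the blue board; not a weight, leave it alone
- beaker_c (a point): centre of a glass beaker, 66 mm across, 90 mm tall; leave it alone
- flask_c (a point): centre of an amber bottle, 60 mm across, 140 mm tall; leave it alone
- tipbox_c (a point): centre of a red tip box, 85 x 120 x 50 mm; leave it alone
- spatula_grip (a point): grip of a black lab spatula lying on the table, 170 mm long; leave it alone
Things that resemble listed ones, but are neither listed nor needed, are in the scene too. Leave any yellow look-alike of the part that bears weight0_c alone.

How it is judged:
On the way, in this order (a step that is already met when the one before it is completed fails the run):
1. the first weight is threaded on the post, lies flat on the pan and is let go (((z of weight0_c in the frame of pan_top between 0.004 and 0.012 m and horizontal distance between weight0_c and pan_top below 0.0152 m and contact force between the fingers and weight0 below 0.1 N) or (z of weight1_c in the frame of pan_top between 0.004 and 0.012 m and horizontal distance between weight1_c and pan_top below 0.0152 m and contact force between the fingers and weight1 below 0.1 N) or (z of weight2_c in the frame of pan_top between 0.004 and 0.012 m and horizontal distance between weight2_c and pan_top below 0.0152 m and contact force between the fingers and weight2 below 0.1 N) or (z of weight3_c in the frame of pan_top between 0.004 and 0.012 m and horizontal distance between weight3_c and pan_top below 0.0152 m and contact force between the fingers and weight3 below 0.1 N))), for 0.2 s.
2. a second weight lies on the first on the post and is let go (((z of weight0_c in the frame of pan_top between 0.02 and 0.028 m and horizontal distance between weight0_c and pan_top below 0.0152 m and contact force between the fingers and weight0 below 0.1 N) or (z of weight1_c in the frame of pan_top between 0.02 and 0.028 m and horizontal distance between weight1_c and pan_top below 0.0152 m and contact force between the fingers and weight1 below 0.1 N) or (z of weight2_c in the frame of pan_top between 0.02 and 0.028 m and horizontal distance between weight2_c and pan_top below 0.0152 m and contact force between the fingers and weight2 below 0.1 N) or (z of weight3_c in the frame of pan_top between 0.02 and 0.028 m and horizontal distance between weight3_c and pan_top below 0.0152 m and contact force between the fingers and weight3 below 0.1 N))), for 0.2 s.
At the end, for the whole second after the job is handed in: the pan is at rest, sunk between 23.5 and 35.5 mm (pointer in the green band), every weight either lies flat in the stack around the post or is within 20 mm of where it started, and the robot has let go (value of joint pan between 0.0235 and 0.0355 m and velocity of joint pan between -0.01 and 0.01 m/s and ((z of weight0_c in the frame of pan_top between 0.004 and 0.044 m and horizontal distance between weight0_c and pan_top below 0.0152 m and angle between weight0_c's own z axis and vertical below 0.1 rad) or distance of weight0_c from where it was at the start of the episode below 0.02 m) and ((z of weight1_c in the frame of pan_top between 0.004 and 0.044 m and horizontal distance between weight1_c and pan_top below 0.0152 m and angle between weight1_c's own z axis and vertical below 0.1 rad) or distance of weight1_c from where it was at the start of the episode below 0.02 m) and ((z of weight2_c in the frame of pan_top between 0.004 and 0.044 m and horizontal distance between weight2_c and pan_top below 0.0152 m and angle between weight2_c's own z axis and vertical below 0.1 rad) or distance of weight2_c from where it was at the start of the episode below 0.02 m) and ((z of weight3_c in the frame of pan_top between 0.004 and 0.044 m and horizontal distance between weight3_c and pan_top below 0.0152 m and angle between weight3_c's own z axis and vertical below 0.1 rad) or distance of weight3_c from where it was at the start of the episode below 0.02 m)); the robot touches nothing.
It fails at once if the pan is pushed down into the red zone (sunk past 46 mm) (value of joint pan above 0.046 m).
It fails at once if the pan or its post is struck or pushed with more than 22 N (contact force between pan and anything else above 22 N).
It fails at once if a weight is dropped down the post (falls faster than 0.5 m/s there) ((z of weight0_c in the frame of pan_top between 0.004 and 0.052 m and horizontal distance between weight0_c and pan_top below 0.0152 m and linear speed of weight0 above 0.5 m/s) or (z of weight1_c in the frame of pan_top between 0.004 and 0.052 m and horizontal distance between weight1_c and pan_top below 0.0152 m and linear speed of weight1 above 0.5 m/s) or (z of weight2_c in the frame of pan_top between 0.004 and 0.052 m and horizontal distance between weight2_c and pan_top below 0.0152 m and linear speed of weight2 above 0.5 m/s) or (z of weight3_c in the frame of pan_top between 0.004 and 0.052 m and horizontal distance between weight3_c and pan_top below 0.0152 m and linear speed of weight3 above 0.5 m/s)).
It fails at once if another thing on the bench is moved by more than 20 mm (distance of any of jar_c, spacer_c, beaker_c, flask_c, tipbox_c, spatula_grip from where it was at the start of the episode above 0.02 m).
It also fails if it takes over 72 s, if anything falls off the work surface, if the arm or the gripper's body presses on something with over 40 N, if the wrist force passes 120 N, or if a joint passes its speed limit or range.

## Robot

A 6-joint arm with a two-finger parallel gripper is mounted at the origin on the work surface. World frame = base frame: x ahead of the robot, y to its left, z up, the work surface at z = 0. Lengths are in m, angles in rad, forces in N, time in s.
With the tool pointing down it reaches from about 0.35 to 0.975 m from the base axis. Payload 4.9 kg.
Tool frame: the origin (TCP) lies at the very end of the fingers, on their centre line; the grasp point (between the pads) lies 19 mm behind it; x points along the fingers, y is the direction in which the jaws open and shut, and the axes are right-handed (so a half turn about x gives the same grasp; the last joint's range is limited). The gripper opens to 85 mm and grips with 20 to 120 N. Pads are 22 mm wide; open, the fingers measure 114 mm over their backs; the gripper's body (76 mm by 85 mm) begins 54 mm behind the grasp point. The pads swing forward as they close: fully open they stand 13 mm farther back than shut.
Start: joints at [-1.242, 0.053, 1.613, -0, 1.476, -0.119], TCP at [0.271, -0.563, 0.231] pointing down, gripper open.
Joint ranges: [-3.01, 3.01], [-1.01, 2.22], [0.06, 2.58], [-1.02, 4.17], [0.09, 2.62], [-3.14, 3.14]. Speed limits (rad/s): [2.57, 2.57, 3.14, 3.14, 3.14, 3.14].

## Interface

Orientations are given as a unit quaternion [w, x, y, z].
In Python, from plant import manip gives the robot as it stands.
- The arm moves only by the tool play_rows, never from a script. Its argument "plan" is a list of rows, each a list of 5 numbers: the shift along the tool's x, y, z in mm, then the turn about the tool's x in rad, then the closure, from -1 (fully open) to 1 (shut). A call has 1 to 8 rows; each row is the pose to reach, as a shift and turn from the pose commanded when the call began, along the tool's axes at that moment; what a row does not reach only later rows make up. A row lasts 1/8 s, in which the tool goes at most 62.5 mm and 10.7 degrees, less where a joint would pass 70% of its speed; a pose out of reach is approached as far as the arm can. A call with a gripper value outside its range is refused whole. The fingers move at their own pace and stop on an object; the grip force is fixed at half the most. Time passes only in rows, so rows that repeat a pose let the fingers close. It gives the time, the measured TCP pose, the force and the opening at its end, in the units of the state.
- manip.state(): the state, without advancing time (a new reading comes with each control period).
- manip.grab_frame(name): name is "scene" or "top"; returns a dict with "img" (420x560x3 uint8, red, green, blue), "range_z" (420x560 float32, m along the optical axis (not along the pixel's ray), 0 where there is no reading), "fx", "fy", "cx", "cy" (pixels), "origin" and "rotation" of the camera in the world. Camera axes: x right, y up, looking along -z (the intrinsics and any distortion apply to the point x, -y, -z); pixel columns grow to the right and rows downward; lengths in m; the calibration is good to about 2 mm. A picture is of the moment at which its call begins.
- manip.job_done(): hands the job in, once; it reports no verdict.
The state is a dict: "time": time; "joint_pos": joint angles; "joint_vel": joint speeds; "joint_efforts": joint torques, N m; "tool_pos": TCP position; "tool_rot": TCP orientation; "contact_force": force on the tool from outside, world axes, zero at the start; "ft_torque": the same for the moment, N m; "gripper_width": opening from 0.0 (shut) to 1.0 (fully open).
Only numpy, scipy, OpenCV 4.12 (cv2) and the standard library are available. Lean on these libraries where they do the work, as an engineer would, in place of code of your own. Each camera call takes 0.05 s, during which the arm holds its last target. There are 200 camera calls.

## Working session

There is one attempt and no reset: what is moved stays moved. The work goes in short steps, Python scripts to look and compute and a tool call to move; the robot and the scene stay as the last step left them, time stands still between calls to the robot, and variables do not carry over. Pictures are saved under pics/ and viewed, about 8 in all and at most 12, crops included, and the job is handed in when it is done.

Besides the shell and the picture viewer there is one more tool, called after ">>>" by a JSON object that holds its "fn" and its "kwargs", one argument or row to a line. play_rows: Moves the arm, as the interface text tells. Its arguments: {"type":"object","properties":{"plan":{"type":"array"}},"required":["plan"]}

```bash
mkdir -p pics; cat > h.py <<'E'
import numpy as np, cv2
from plant import manip
def grab(n):
    f=manip.grab_frame(n); np.savez('pics/'+n+'.npz',**f); return f
def ray(f,u,v):
    d=np.array([(u-f['cx'])/f['fx'],-(v-f['cy'])/f['fy'],-1.0]); return np.array(f['origin']),np.array(f['rotation'])@d
def onplane(f,u,v,z):
    o,d=ray(f,u,v); return o+d*(z-o[2])/d[2]
def pts(f):
    v,u=np.mgrid[:420,:560]; r=f['range_z']
    c=np.stack([(u-f['cx'])/f['fx']*r,-(v-f['cy'])/f['fy']*r,-r],-1)
    return c@np.array(f['rotation']).T+np.array(f['origin'])
E
python3 - <<'E'
from h import *
ims=[]
for n in ['top','scene']:
    f=grab(n); print(n,f['fx'],f['fy'],f['cx'],f['cy'],f['origin'],np.round(f['rotation'],3).tolist(),[k for k in f])
    cv2.imwrite(f'pics/{n}0.png',cv2.resize(f['img'][:,:,::-1],(800,600),interpolation=cv2.INTER_CUBIC))
print(manip.state())
E
```

```text
top 400.68913493824795 400.68913493824795 279.00100400987736 214.42108948048875 [0.52028985 0.0345306  1.15948854] [-0.697, -0.025, 0.034, 0.716] ['img', 'range_z', 'fx', 'fy', 'cx', 'cy', 'origin', 'rotation']
scene 473.03063263851345 473.03063263851345 276.4067797148298 218.73810950707772 [1.09021934 0.32775822 1.0467788 ] [0.481, 0.128, 0.232, 0.836] ['img', 'range_z', 'fx', 'fy', 'cx', 'cy', 'origin', 'rotation']
{'time': 0.1, 'joint_pos': array([-1.24200515e+00,  5.33160119e-02,  1.61417200e+00,  1.14635958e-06,
        1.47599131e+00, -1.18967878e-01]), 'joint_vel': array([-1.13872969e-03, -3.35725668e-03, -2.98588816e-03, -5.19520141e-05,
        7.02062068e-04,  1.34564138e-03]), 'joint_efforts': array([ 5.39505018e-04, -3.94901276e+01, -3.71364391e+01, -7.41411941e-05,
        3.95097595e-03,  1.13623253e-05]), 'tool_pos': array([ 0.27042575, -0.56283706,  0.23016121]), 'tool_rot': array([-0.15632408, -0.68939011, -0.15765091,  0.68952901]), 'contact_force': array([-0.19520222,  0.2804941 , -0.00135501]), 'ft_torque': array([0.02366305, 0.02657891, 0.01505336]), 'gripper_width': 1.0024035258313206}
```

View pics/top0.png

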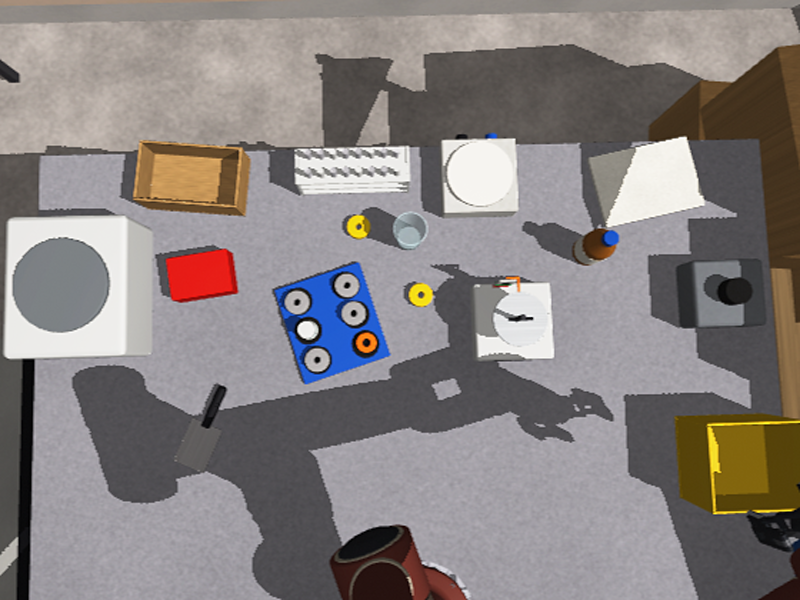

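View pics/scene0.png

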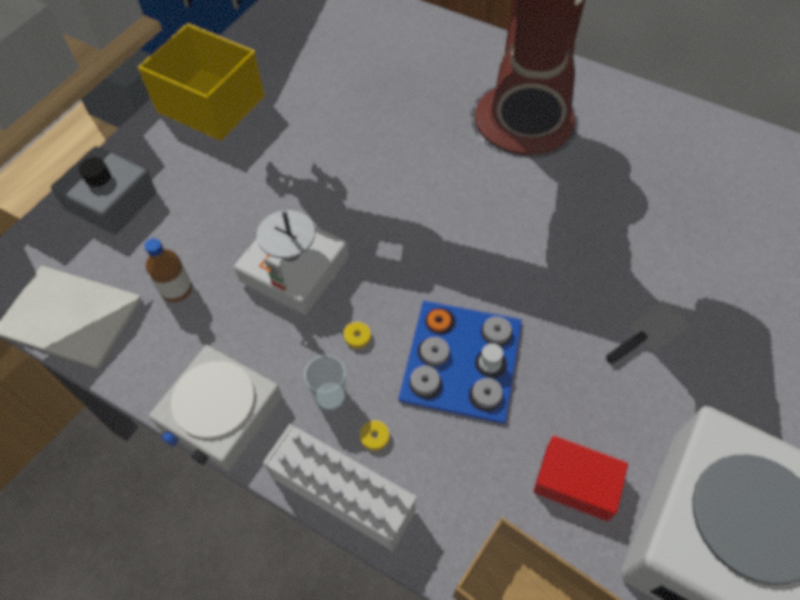

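```bash
python3 - <<'E'
from h import *
for n in ['top','scene']:
    f=dict(np.load(f'pics/{n}.npz')); P=pts(f); z=P[...,2]
    hsv=cv2.cvtColor(f['img'],cv2.COLOR_RGB2HSV)
    roi=(P[...,0]>.3)&(P[...,0]<.8)&(P[...,1]>-.25)&(P[...,1]<.35)
    m=(roi&(z>.024)&(z<.033)&(hsv[...,1]<70)).astype(np.uint8)
    k,l,s,c=cv2.connectedComponentsWithStats(m)
    for i in range(1,k):
        if s[i,4]>60:
            q=P[l==i]; (cx,cy),r=cv2.minEnclosingCircle(np.argwhere(l==i)[:,::-1].astype(np.float32))
            p=onplane(f,cx,cy,.028); print(n,'w',s[i,4],np.round(q.mean(0),4),'circ',round(cx,1),round(cy,1),np.round(p,4), 'zmed',round(float(np.median(q[:,2])),4))
    m=(roi&(z>.1)&(z<.13)&(hsv[...,1]<70)&(np.hypot(P[...,0]-.56,P[...,1]+.13)<.2)).astype(np.uint8)
    k,l,s,c=cv2.connectedComponentsWithStats(m)
    for i in range(1,k):
        if s[i,4]>60:
            q=P[l==i]; cn=max(cv2.findContours((l==i).astype(np.uint8),0,1)[0],key=len); e=cv2.fitEllipse(cv2.convexHull(cn)) 
            zm=float(np.median(q[:,2])); print(n,'pan',s[i],np.round(e,1) if 0 else e,zm,np.round(onplane(f,*e[0],zm),4))
    if n=='top': x0,y0=325,185
    else: x0,y0=150,135
    cv2.imwrite(f'pics/{n}c.png',cv2.resize(f['img'][y0:y0+85,x0:x0+110,::-1],None,fx=7,fy=7,interpolation=cv2.INTER_CUBIC))
    print(n,'board corners?')
    b=((hsv[...,0]>105)&(hsv[...,0]<125)&(hsv[...,1]>150)&roi).astype(np.uint8)
    cn=max(cv2.findContours(b,0,1)[0],key=cv2.contourArea); r=cv2.minAreaRect(cn); print([np.round(onplane(f,*p,.012),3).tolist() for p in cv2.boxPoints(r)])
E
```

```text
Traceback (most recent call last):
  File "h.py", line 12, in pts
    return c@np.array(f['rotation']).T+np.array(f['origin'])
           ~^~~~~~~~~~~~~~~~~~~~~~~~~~
ValueError: matmul: Input operand 1 has a mismatch in its core dimension 0, with gufunc signature (n?,k),(k,m?)->(n?,m?) (size 4 is different from 3)
```

Rotation is a quaternion [w,x,y,z].

```bash
cat > h.py <<'E'
import numpy as np, cv2
from scipy.spatial.transform import Rotation as R
from plant import manip
def RM(q): q=np.array(q); return R.from_quat([q[1],q[2],q[3],q[0]]).as_matrix()
def grab(n):
    f=manip.grab_frame(n); np.savez('pics/'+n+'.npz',**f); return f
def ray(f,u,v):
    d=np.array([(u-f['cx'])/f['fx'],-(v-f['cy'])/f['fy'],-1.0]); return np.array(f['origin']),RM(f['rotation'])@d
def onplane(f,u,v,z):
    o,d=ray(f,u,v); return o+d*(z-o[2])/d[2]
def proj(f,p):
    c=RM(f['rotation']).T@(np.array(p)-f['origin']); return f['cx']-f['fx']*c[0]/c[2], f['cy']+f['fy']*c[1]/c[2]
def pts(f):
    v,u=np.mgrid[:420,:560]; r=f['range_z']
    c=np.stack([(u-f['cx'])/f['fx']*r,-(v-f['cy'])/f['fy']*r,-r],-1)
    return c@RM(f['rotation']).T+np.array(f['origin'])
E
cat > m.py <<'E'
from h import *
for n in ['top','scene']:
    f=dict(np.load(f'pics/{n}.npz')); P=pts(f); z=P[...,2]
    hsv=cv2.cvtColor(f['img'],cv2.COLOR_RGB2HSV)
    roi=(P[...,0]>.3)&(P[...,0]<.8)&(P[...,1]>-.25)&(P[...,1]<.35)
    m=(roi&(z>.023)&(z<.034)&(hsv[...,1]<70)).astype(np.uint8)
    k,l,s,c=cv2.connectedComponentsWithStats(m)
    for i in range(1,k):
        if s[i,4]>60:
            q=P[l==i]; (cx,cy),r=cv2.minEnclosingCircle(np.argwhere(l==i)[:,::-1].astype(np.float32))
            p=onplane(f,cx,cy,.028); print(n,'w',s[i,4],np.round(q.mean(0),4),'circ',round(cx,1),round(cy,1),np.round(p,4), 'zmed',round(float(np.median(q[:,2])),4))
    m=(roi&(z>.1)&(z<.13)&(hsv[...,1]<70)&(np.hypot(P[...,0]-.56,P[...,1]+.13)<.2)).astype(np.uint8)
    k,l,s,c=cv2.connectedComponentsWithStats(m)
    for i in range(1,k):
        if s[i,4]>60:
            q=P[l==i]; cn=max(cv2.findContours((l==i).astype(np.uint8),0,1)[0],key=len); e=cv2.fitEllipse(cv2.convexHull(cn)) 
            zm=float(np.median(q[:,2])); print(n,'pan',s[i],np.round(e[0],1),np.round(e[1],1),round(zm,4),np.round(onplane(f,*e[0],zm),4))
    x0,y0=(325,185) if n=='top' else (150,135)
    cv2.imwrite(f'pics/{n}c.png',cv2.resize(f['img'][y0:y0+85,x0:x0+110,::-1],None,fx=7,fy=7,interpolation=cv2.INTER_CUBIC))
    b=((hsv[...,0]>105)&(hsv[...,0]<125)&(hsv[...,1]>150)&roi).astype(np.uint8)
    cn=max(cv2.findContours(b,0,1)[0],key=cv2.contourArea); r=cv2.minAreaRect(cn); print([np.round(onplane(f,*p,.012),3).tolist() for p in cv2.boxPoints(r)])
E
python3 m.py
```

```text
top w 204 [0.6592 0.1208 0.0295] circ 242.7 199.6 [0.6592 0.1211 0.028 ] zmed 0.0297
top w 203 [0.6283 0.2199 0.0296] circ 207.9 211.3 [0.6284 0.2201 0.028 ] zmed 0.0298
top w 195 [0.6034 0.1083 0.0297] circ 247.7 218.9 [0.6037 0.1082 0.028 ] zmed 0.0298
top w 208 [0.5137 0.182  0.0297] circ 222.0 251.5 [0.514  0.1823 0.028 ] zmed 0.0297
top pan [ 345  202   39   41 1117] [364.2 222.6] [38. 39.] 0.121 [ 0.5789 -0.2005  0.121 ]
[[0.655, 0.27, 0.012], [0.708, 0.098, 0.012], [0.518, 0.04, 0.012], [0.466, 0.21, 0.012]]
scene w 98 [ 0.5892 -0.1281  0.0282] circ 225.5 196.5 [ 0.5806 -0.1338  0.028 ] zmed 0.0288
scene w 66 [ 0.6502 -0.1955  0.0289] circ 190.0 205.5 [ 0.649  -0.1972  0.028 ] zmed 0.029
scene w 251 [0.5132 0.1827 0.0294] circ 347.6 230.5 [0.5139 0.1827 0.028 ] zmed 0.0295
scene w 267 [0.603  0.1089 0.0294] circ 303.9 244.8 [0.6026 0.1085 0.028 ] zmed 0.0296
scene w 279 [0.6585 0.1213 0.0293] circ 297.4 265.0 [0.6576 0.1209 0.028 ] zmed 0.0295
scene w 289 [0.6273 0.2203 0.0294] circ 340.7 274.5 [0.6281 0.2204 0.028 ] zmed 0.0295
scene pan [ 180  147   41   34 1036] [199.6 163.9] [34.2 41.4] 0.1216 [ 0.5796 -0.1992  0.1216]
scene pan [184 181  14  14  62] [190.1 184.3] [ 8.1 23.5] 0.1178 [ 0.6389 -0.1859  0.1178]
[[0.708, 0.1, 0.012], [0.52, 0.033, 0.012], [0.465, 0.214, 0.012], [0.655, 0.266, 0.012]]
```

View pics/topc.png

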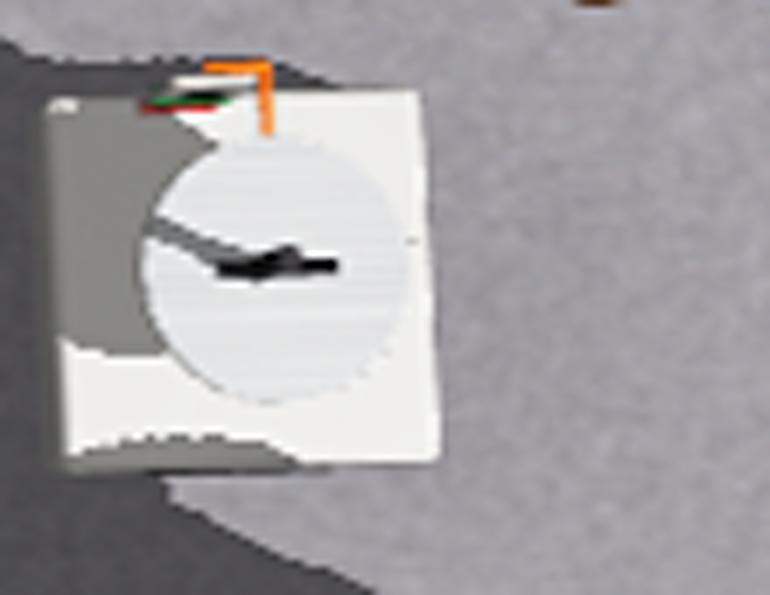

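View pics/scenec.png

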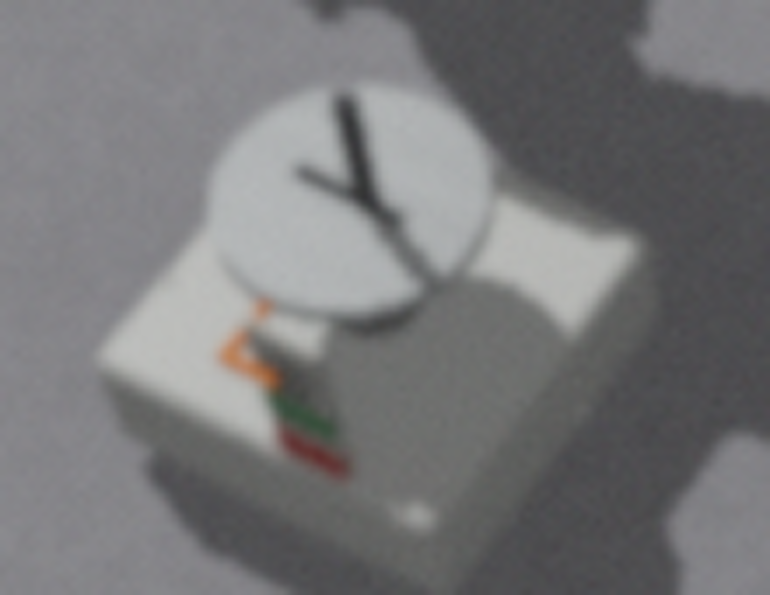

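```bash
python3 - <<'E'
from h import *
T=dict(np.load('pics/top.npz'));S=dict(np.load('pics/scene.npz'))
t=lambda a,b:(325+a/7-.43,185+b/7-.43); s=lambda a,b:(150+a/7-.43,135+b/7-.43)
pr=lambda n,f,p,z:print(n,np.round(onplane(f,*p,z),4))
pr('slot top',T,t(217,269),.12);pr('slot top',T,t(338,265),.12)
pr('slot sc',S,s(299,171),.12);pr('slot sc',S,s(399,219),.12)
pr('base sc',S,s(370,208),.12);pr('tip sc',S,s(346,101),.178);pr('tip top',T,t(292,253),.178);pr('base top',T,t(262,272),.12)
for n,f,w in(('T',T,(362,216,374,230)),('S',S,(194,144,210,170))):
    P=pts(f)[w[1]:w[3],w[0]:w[2]]; m=P[...,2]>.135
    for q,(v,u) in zip(P[m],np.argwhere(m)): print(n,u+w[0],v+w[1],np.round(q,4))
h=cv2.cvtColor(T['img'],cv2.COLOR_RGB2HSV)
P=pts(T); m=(P[...,2]>.054)&(P[...,2]<.066)&(np.hypot(P[...,0]-.58,P[...,1]+.2)<.13)
r=cv2.minAreaRect(P[m][:,:2].astype(np.float32)*1000); print(r)
print(np.round(RM(manip.state()['tool_rot']),3))
E
```

```text
slot top [ 0.5786 -0.1781  0.12  ]
slot top [ 0.5788 -0.2233  0.12  ]
slot sc [ 0.5751 -0.2246  0.12  ]
slot sc [ 0.5749 -0.1819  0.12  ]
base sc [ 0.576  -0.1934  0.12  ]
tip sc [ 0.5754 -0.1935  0.178 ]
tip top [ 0.5802 -0.1929  0.178 ]
base top [ 0.577  -0.1949  0.12  ]
T 365 220 [ 0.5824 -0.1911  0.1726]
T 366 220 [ 0.5819 -0.1921  0.1789]
T 367 220 [ 0.5817 -0.1941  0.181 ]
T 362 221 [ 0.582  -0.1904  0.1416]
T 363 221 [ 0.5808 -0.1887  0.1605]
T 364 221 [ 0.5801 -0.1889  0.171 ]
T 365 221 [ 0.5794 -0.1891  0.1808]
T 366 221 [ 0.5794 -0.1919  0.1795]
T 367 221 [ 0.5796 -0.195   0.1765]
T 368 221 [ 0.5791 -0.196   0.183 ]
T 362 222 [ 0.5788 -0.1879  0.1523]
T 363 222 [ 0.5781 -0.1878  0.1641]
T 364 222 [ 0.5775 -0.1883  0.1728]
T 365 222 [ 0.577  -0.189   0.1806]
T 366 222 [ 0.5772 -0.1925  0.1764]
T 367 222 [ 0.5768 -0.1938  0.1812]
T 368 222 [ 0.5768 -0.1965  0.1803]
T 362 223 [ 0.5765 -0.1887  0.1482]
T 363 223 [ 0.5758 -0.1885  0.1603]
T 364 223 [ 0.5752 -0.1889  0.1696]
T 365 223 [ 0.5746 -0.1892  0.1795]
T 366 223 [ 0.5745 -0.1914  0.1804]
T 367 223 [ 0.5744 -0.1937  0.1811
[... 1773 characters left out ...]
.5759 -0.1901  0.1468]
S 203 158 [ 0.5736 -0.1891  0.1449]
S 200 159 [ 0.5812 -0.1921  0.1475]
S 201 159 [ 0.5795 -0.1905  0.1466]
S 202 159 [ 0.5756 -0.1912  0.1418]
S 203 159 [ 0.5744 -0.1891  0.1419]
S 200 160 [ 0.58   -0.1941  0.1411]
S 201 160 [ 0.5783 -0.1925  0.1401]
S 202 160 [ 0.5781 -0.1894  0.1419]
S 203 160 [ 0.5741 -0.1901  0.137 ]
S 200 161 [ 0.58   -0.1949  0.1366]
S 201 161 [ 0.5813 -0.1902  0.1411]
S 202 161 [ 0.5776 -0.1906  0.1367]
S 203 161 [ 0.5767 -0.1883  0.1371]
S 200 168 [1.0902 0.3278 1.0468]
((578.0831298828125, -201.07037353515625), (149.8972930908203, 150.51869201660156), 0.2406095564365387)
[[-0.001  0.433 -0.901]
 [ 0.002 -0.901 -0.433]
 [-1.    -0.002 -0.   ]]
```

```bash
cat > go.py <<'E'
import sys
from h import *
def go(*a):
    s=manip.state(); M=RM(s['tool_rot']); p=s['tool_pos']
    print('t',round(s['time'],2),'tcp',np.round(p,4),'yang',round(np.degrees(np.arctan2(M[1,1],M[0,1])),2),'tilt',np.round(M[:2,0],4),'F',np.round(s['contact_force'],2),'w',round(s['gripper_width'],3))
    for q in a: print('shift',np.round(M.T@(np.array(q)-p)*1000,1))
if __name__=='__main__': go(*[eval(x) for x in sys.argv[1:]])
E
python3 go.py .514,.1825,.11
```

```text
t 0.1 tcp [ 0.2704 -0.5628  0.2302] yang -64.35 tilt [-0.0006  0.0018] F [-0.2   0.28 -0.  ] w 1.002
shift [ 121.3 -566.2 -542.2]
```

>>> {"fn": "play_rows", "kwargs": {
  "plan": [
    [0,-40,-38,0.15,-0.5],
    [0,-100,-96,0.15,-0.5],
    [0,-160,-153,0.15,-0.5],
    [0,-220,-211,0.15,-0.5],
    [0,-280,-268,0.15,-0.5],
    [0,-340,-326,0.15,-0.5],
    [0,-400,-383,0.15,-0.5],
    [0,-460,-440,0.15,-0.5]
  ]
}}

```text
time: 1.1
tool_pos: [0.4236, -0.093, 0.2311]
tool_rot: [0.105, 0.699, 0.105, -0.699]
contact_force: [0.4, -0.8, 0.8]
gripper_width: 0.747
```

```bash
python3 go.py .514,.1825,.11
```

```text
t 1.1 tcp [ 0.4236 -0.093   0.2311] yang -72.96 tilt [ 0.0004 -0.0001] F [ 0.4  -0.77  0.77] w 0.747
shift [ 121.1 -237.  -167.1]
```

>>> {"fn": "play_rows", "kwargs": {
  "plan": [
    [0,0,0,0,-0.5],
    [0,0,0,0,-0.5]
  ]
}}

```text
time: 1.35
tool_pos: [0.4234, -0.0951, 0.2309]
tool_rot: [-0.105, -0.699, -0.105, 0.7]
contact_force: [-0.1, 0.5, -0.3]
gripper_width: 0.752
```

```bash
python3 go.py .514,.1825,.11
```

```text
t 1.35 tcp [ 0.4234 -0.0951  0.2309] yang -72.89 tilt [-0.0007 -0.0003] F [-0.1   0.52 -0.34] w 0.752
shift [ 120.8 -238.7 -168.4]
```

>>> {"fn": "play_rows", "kwargs": {
  "plan": [
    [0,-60,-42,0,-0.5],
    [30,-120,-84,0,-0.5],
    [60,-180,-126,0,-0.5],
    [100,-238.7,-168.4,0,-0.5],
    [121,-238.7,-168.4,0,-0.5],
    [121,-238.7,-168.4,0,-0.5],
    [121,-238.7,-168.4,0,-0.5]
  ]
}}

```text
time: 2.22
tool_pos: [0.5147, 0.181, 0.1096]
tool_rot: [-0.105, -0.699, -0.104, 0.7]
contact_force: [0.3, -0.1, 1.0]
gripper_width: 0.748
```

```bash
python3 go.py .514,.1825,.013; python3 - <<'E'
from h import *
a=grab('top')['img'];b=grab('scene')['img']
c=np.hstack([a[200:300,165:285],b[170:270,290:410]])[:,:,::-1]
cv2.imwrite('pics/g1.png',cv2.resize(c,None,fx=3.3,fy=3.3,interpolation=cv2.INTER_CUBIC))
E
```

```text
t 2.23 tcp [0.5147 0.181  0.1096] yang -73.03 tilt [-0.0017 -0.001 ] F [ 0.26 -0.08  1.01] w 0.748
shift [96.6 -1.7  0.1]
```

View pics/g1.png

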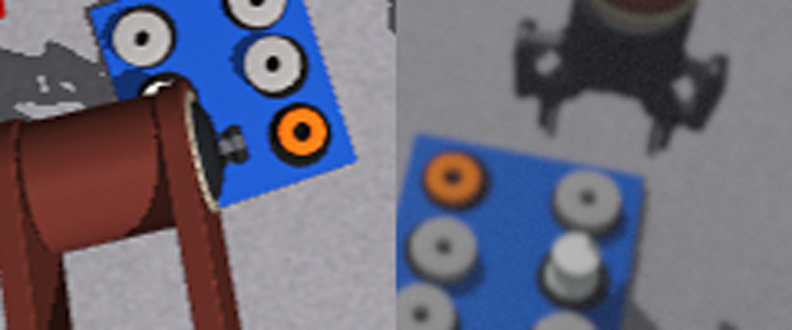

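>>> {"fn": "play_rows", "kwargs": {
  "plan": [
    [40,-1.7,0,0,-0.5],
    [75,-1.7,0,0,-0.5],
    [90,-1.7,0,0,-0.5],
    [96,-1.7,0,0,-0.5],
    [96,-1.7,0,0,-0.5]
  ]
}}

```text
time: 2.95
tool_pos: [0.5151, 0.184, 0.0155]
tool_rot: [0.105, 0.7, 0.105, -0.699]
contact_force: [0.6, -0.2, 0.4]
gripper_width: 0.748
```

```bash
python3 go.py .514,.1825,.013
```

```text
t 2.95 tcp [0.5151 0.184  0.0155] yang -72.97 tilt [0.0019 0.0004] F [ 0.63 -0.19  0.39] w 0.748
shift [2.5 1.1 1.5]
```

>>> {"fn": "play_rows", "kwargs": {
  "plan": [
    [1,0,0,0,1],
    [1,0,0,0,1],
    [1,0,0,0,1],
    [1,0,0,0,1],
    [1,0,0,0,1]
  ]
}}

```text
time: 3.58
tool_pos: [0.5158, 0.1843, 0.0159]
tool_rot: [0.105, 0.7, 0.105, -0.698]
contact_force: [-2.1, -2.4, 6.8]
gripper_width: 0.53
```

```bash
for i in 1 2 3; do python3 go.py .578,-.193,.23; done
```

```text
t 3.58 tcp [0.5158 0.1843 0.0159] yang -72.91 tilt [ 0.0033 -0.0002] F [-2.12 -2.4   6.77] w 0.53
shift [-213.8  379.1   50.7]
t 3.58 tcp [0.5158 0.1843 0.0159] yang -72.91 tilt [ 0.0033 -0.0002] F [-2.12 -2.4   6.77] w 0.53
shift [-213.8  379.1   50.7]
t 3.58 tcp [0.5158 0.1843 0.0159] yang -72.91 tilt [ 0.0033 -0.0002] F [-2.12 -2.4   6.77] w 0.53
shift [-213.8  379.1   50.7]
```

>>> {"fn": "play_rows", "kwargs": {
  "plan": [
    [-30,0,0,0,1],
    [-90,0,0,0,1],
    [-150,0,0,0,1],
    [-213,55,8,0,1],
    [-213,110,15,0,1],
    [-213,165,22,0,1],
    [-213,220,30,0,1],
    [-213,275,37,0,1]
  ]
}}

```text
time: 4.58
tool_pos: [0.5594, -0.0914, 0.227]
tool_rot: [0.105, 0.7, 0.105, -0.699]
contact_force: [1.1, 1.0, -2.6]
gripper_width: 0.533
```

```bash
python3 go.py .578,-.193,.23
```

```text
t 4.58 tcp [ 0.5594 -0.0914  0.227 ] yang -72.94 tilt [ 0.0012 -0.0002] F [ 1.07  0.97 -2.6 ] w 0.533
shift [ -3.  102.6  12. ]
```

>>> {"fn": "play_rows", "kwargs": {
  "plan": [
    [0,50,6,0,1],
    [0,90,11,0,1],
    [10,102.6,12,0,1],
    [22,102.6,12,0,1],
    [22,102.6,12,0,1],
    [22,102.6,12,0,1],
    [22,102.6,12,0,1]
  ]
}}

```text
time: 5.45
tool_pos: [0.5783, -0.1904, 0.2049]
tool_rot: [0.105, 0.7, 0.105, -0.699]
contact_force: [0.4, 0.8, -1.8]
gripper_width: 0.529
```

```bash
python3 - <<'E'
from h import *
from go import go
go((.578,-.193,.205))
a=grab('top')['img'];b=grab('scene')['img']
c=np.hstack([a[180:270,310:430],b[105:195,140:260]])[:,:,::-1]
cv2.imwrite('pics/g2.png',cv2.resize(c,None,fx=3.3,fy=5,interpolation=cv2.INTER_CUBIC) if 0 else cv2.resize(b[115:195,150:256,::-1],None,fx=7.5,fy=7.5,interpolation=cv2.INTER_CUBIC))
E
```

```text
t 5.45 tcp [ 0.5783 -0.1904  0.2049] yang -72.87 tilt [ 0.0009 -0.0004] F [ 0.36  0.81 -1.75] w 0.529
shift [-0.1  2.4  1.1]
```

View pics/g2.png

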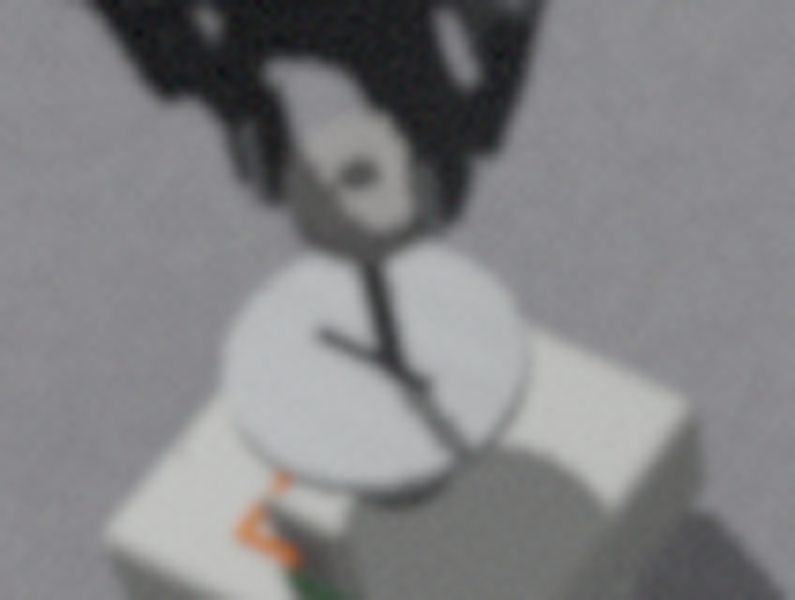

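```bash
cat > rel.py <<'E'
from h import *
from go import go
import sys
def rel(zt,new=True,pz=(.135,.172)):
    f=grab('scene') if new else dict(np.load('pics/scene.npz'))
    P=pts(f); v=f['img'].astype(int).sum(2)/3; z=P[...,2]
    near=np.hypot(P[...,0]-.578,P[...,1]+.193)<.04
    top=near&(abs(z-zt-.0015)<.005)&(v>115)
    k,l,s,c=cv2.connectedComponentsWithStats(top.astype(np.uint8)); i=1+np.argmax(s[1:,4]); m=(l==i).astype(np.uint8)
    cn=max(cv2.findContours(m,0,1)[0],key=cv2.contourArea)
    fill=cv2.drawContours(np.zeros_like(m),[cn],-1,1,-1); hole=cv2.erode(fill,np.ones((3,3)))&(v<115)
    ctr=P[top][:,:2]; print('top face px',s[i],'z',np.round(np.median(z[top]),4))
    hy,hx=np.nonzero(hole); w=150-v[hole>0]; w=np.clip(w,1,None)
    if len(hx): print('hole n',len(hx),'px',np.round(np.average(hx,weights=w),2),np.round(np.average(hy,weights=w),2),'world',np.round(onplane(f,np.average(hx,weights=w),np.average(hy,weights=w),zt),4))
    q=np.array([onplane(f,x,y,zt)[:2] for x,y in cn[:,0,:]])*1000; c2,r2=cv2.minEnclosingCircle(q.astype(np.float32)); print('outline',np.round(c2,1),round(r2,1))
    return f
if __name__=='__main__': go(); rel(float(sys.argv[1]),len(sys.argv)<3)
E
python3 rel.py .2175 old; python3 - <<'E'
from h import *
f=dict(np.load('pics/scene.npz'));P=pts(f);v=f['img'].astype(int).sum(2)/3
np.set_printoptions(linewidth=200)
print(v[130:166,186:212].astype(int)); 
for y in range(151,163):
    w=np.clip(150-v[y,194:209],0,None); print(y,round((w*np.arange(194,209)).sum()/w.sum(),2))
for z in (.12,.13,.15,.178,.2): print(z,np.round(proj(f,(.578,-.193,z)),2))
E
```

```text
t 5.55 tcp [ 0.5783 -0.1908  0.205 ] yang -72.9 tilt [ 0.001  -0.0004] F [-0.86 -0.47 -2.73] w 0.526
top face px [190 130  15  16 134] z 0.2187
outline [ 573.  -191.4] 23.5
[[ 32  53  92 126 138 140 140 143 143 147 146 144 135 123 108  92  61  39  34  36  35  39  36  37  34  39]
 [ 32  47  83 119 134 142 144 145 150 149 150 150 147 142 134 121  84  52  40  29  35  35  37  34  38  36]
 [ 37  42  75 112 135 146 148 152 152 153 152 152 151 150 147 135 107  71  47  35  34  36  36  35  38  33]
 [ 33  40  68 104 131 147 154 154 153 153 152 150 149 152 151 145 127 102  63  40  39  36  37  33  39  39]
 [ 29  38  60  95 125 146 152 153 153 151 150 150 147 147 149 150 142 120  84  49  40  34  34  38  40  38]
 [ 32  43  61  85 114 139 149 153 150 148 143 134 135 139 146 152 147 132  94  56  43  41  38  38  37  43]
 [ 34  43  62  83 100 123 138 147 146 135 124 111 113 120 138 149 149 135  99  66  55  48  43  37  40  45]
 [ 39  50  69  81  92 103 125 140 136 118 100  88  88 101 125 146 151 138 103  78  71  59  45  35  37  43]
 [ 42  54  75  84  83  92 112 130 126 105  88  85  84  96 119 143 149 1
[... 2460 characters left out ...]
114 154 176 179 182 182 182 183 183]
 [186 184 184 185 183 183 181 178 170 158 145 123 110  94  72  59  61  97 142 168 178 179 180 180 182 182]
 [187 185 185 184 185 185 184 184 181 176 170 157 143 122  96  72  62  84 124 157 169 176 179 179 179 182]
 [185 186 186 186 185 185 185 183 183 182 181 175 169 154 135 105  77  73  98 128 151 164 173 177 179 180]
 [185 185 186 185 186 184 186 184 186 183 184 182 180 173 162 141 114  88  78  94 115 141 166 176 178 178]]
151 199.14
152 199.46
153 199.71
154 199.93
155 200.17
156 200.41
157 200.6
158 200.82
159 200.29
160 199.37
161 199.62
162 200.5
0.12 [202.11 164.92]
0.13 [201.52 162.41]
0.15 [200.3  157.29]
0.178 [198.54 149.85]
0.2 [197.1  143.78]
```

```bash
python3 - <<'E'
from h import *
f=dict(np.load('pics/scene.npz'))
print('hole',np.round(onplane(f,197.35,137.35,.2172),4))
b=np.array(proj(f,(.578,-.193,.2172)));print('px',b,'dx',(np.array(proj(f,(.579,-.193,.2172)))-b),'dy',np.array(proj(f,(.578,-.192,.2172)))-b)
E
```

```text
hole [ 0.5727 -0.1928  0.2172]
px [195.93724248 138.88148284] dx [-0.25514779  0.29519061] dy [0.35999832 0.16968605]
```

```bash
python3 - <<'E'
from h import *
f=dict(np.load('pics/scene.npz')); P=pts(f); v=f['img'].astype(int).sum(2)/3
for c in ((.6595,.1212),(.628,.2202),(.603,.1085)):
    px=np.array(proj(f,(*c,.028))); x,y=np.round(px).astype(int)
    w=np.clip(115-v[y-4:y+5,x-4:x+5],0,None); Y,X=np.mgrid[y-4:y+5,x-4:x+5]; h=((w*X).sum()/w.sum(),(w*Y).sum()/w.sum()); print(c,px,h,np.round(onplane(f,*h,.028),4))
m=np.zeros_like(v,bool); m[131:146,188:206]=1; m&=(v>125)
q=P[m]; q=q[abs(q[:,2]-.2185)<.01]; A=np.c_[q[:,:2]-q[:,:2].mean(0),np.ones(len(q))]; s=np.linalg.lstsq(A,q[:,2],rcond=None); print('plane',s[0],np.sqrt(s[1]/len(q)),q.mean(0),q.min(0),q.max(0),len(q))
w=np.clip(115-v[133:142,193:202],0,None);Y,X=np.mgrid[133:142,193:202]; print((w*X).sum()/w.sum(),(w*Y).sum()/w.sum())
for r in range(124,150,1): print(r,[f'{a*1000:.0f}' for a in P[r,188:208,2]])
E
```

```text
(0.6595, 0.1212) [297.0690402  265.68833472] (np.float64(297.19145093317275), np.float64(265.18723660445505)) [0.6582 0.1208 0.028 ]
(0.628, 0.2202) [340.64016713 274.40686642] (np.float64(340.9654607060881), np.float64(274.1159689583561)) [0.627  0.2205 0.028 ]
(0.603, 0.1085) [303.81845894 244.93964726] (np.float64(303.9567610062893), np.float64(244.41273584905662)) [0.6016 0.1081 0.028 ]
plane [-0.02967555  0.01008978  0.21884117] [0.00138949] [ 0.57121883 -0.19190621  0.21884117] [ 0.55498672 -0.21567174  0.21565917] [ 0.58816214 -0.17038377  0.22310261] 112
196.27161654135338 138.5065789473684
124 ['-0', '4', '2', '5', '3', '0', '4', '280', '287', '289', '290', '291', '292', '291', '287', '277', '280', '278', '277', '264']
125 ['-1', '0', '5', '6', '-2', '1', '4', '3', '1', '286', '288', '288', '288', '290', '285', '280', '280', '277', '274', '262']
126 ['3', '5', '3', '0', '1', '2', '4', '5', '5', '283', '282', '284', '284', '286', '284', '283', '280', '276', '274', '261']
127 ['3', '9', '1047', '4', '-0', '0', '0', '2', '3', '2', '279', '1047', '282', '278', '281', '280', '281
[... 2421 characters left out ...]
]
145 ['4', '210', '212', '216', '217', '217', '218', '217', '217', '218', '218', '219', '220', '217', '219', '214', '213', '214', '1047', '217']
146 ['2', '2', '209', '213', '211', '215', '218', '215', '217', '218', '215', '215', '215', '215', '214', '215', '212', '211', '209', '2']
147 ['1', '-2', '1', '208', '214', '214', '213', '212', '214', '214', '213', '214', '214', '213', '213', '208', '206', '206', '120', '5']
148 ['3', '-1', '7', '3', '207', '207', '209', '211', '209', '208', '211', '208', '209', '208', '206', '205', '206', '122', '121', '123']
149 ['2', '5', '3', '123', '123', '122', '204', '208', '208', '209', '209', '208', '205', '204', '207', '121', '1047', '122', '123', '124']
```

```bash
cat > ring.py <<'E'
from h import *
from scipy.optimize import least_squares
def ring(f,zt,c0,R0=24.,pr=True):
    "circle of known radius through the outline of the face lying at height zt (depth mask)"
    P=pts(f); z=P[...,2]-.0015
    m=((abs(z-zt)<.0035)&(np.hypot(P[...,0]-c0[0],P[...,1]-c0[1])<.035)).astype(np.uint8)
    m=cv2.morphologyEx(m,cv2.MORPH_CLOSE,np.ones((3,3)))
    k,l,s,_=cv2.connectedComponentsWithStats(m); i=1+np.argmax(s[1:,4]); cn=max(cv2.findContours((l==i).astype(np.uint8),0,1)[0],key=len)
    q=np.array([onplane(f,x,y,zt)[:2] for x,y in cv2.convexHull(cn)[:,0,:]])*1000
    c,r=cv2.minEnclosingCircle(q.astype(np.float32))
    g=least_squares(lambda p:np.hypot(*(q-p).T)-(R0-1.),c,loss='soft_l1').x
    if pr: print('enc',np.round(c,1),round(r,1),'fit',np.round(g,1),'n',s[i,4])
    return g
E
python3 - <<'E'
from ring import *
f=dict(np.load('pics/scene.npz'))
for c in ((.6595,.1212),(.628,.2202),(.603,.1085)): ring(f,.028,c)
ring(f,.2172,(.574,-.192))
t=dict(np.load('pics/top.npz'))
# pan rim circle & housing in scene/top first frames: pan by colour+depth
for n,g in(('scene',f),):
    ring(g,.1197,(.579,-.2),50.)
E
```

```text
enc [657.8 120.9] 24.5 fit [657.2 120.8] n 280
enc [626.4 220.3] 24.2 fit [626.3 220.1] n 290
enc [601.4 108.6] 24.5 fit [601.5 108.3] n 257
enc [ 583.1 -189.4] 33.8 fit [ 576.3 -193.9] n 254
enc [ 577.8 -200.1] 35.6 fit [ 567.5 -188.3] n 457
```

```bash
python3 - <<'E'
from ring import *
f=dict(np.load('pics/scene.npz'));P=pts(f);z=P[...,2];v=f['img'].astype(int).sum(2)/3
out=[]
# per column: first and last row of face
for u in range(191,203):
    col=z[:,u]; r=[y for y in range(127,150) if .2145<col[y]<.2235 and v[y,u]>78]
    if not r: continue
    a,b=onplane(f,u,r[0]-.5,.2172),onplane(f,u,r[-1]+.5,.2172); out.append((a[:2],b[:2])); print(u,r[0],r[-1],np.round(a[:2]*1000,1),np.round(b[:2]*1000,1))
q=np.array([p for ab in out for p in ab])*1000
print(least_squares(lambda p:np.hypot(*(q-p).T)-24,[574,-192],loss='soft_l1').x, least_squares(lambda p:np.hypot(*(q-p[:2]).T)-p[2],[574,-192,24],loss='soft_l1').x)
E
```

```text
191 133 145 [ 568.1 -213.8] [ 599.3 -191.5]
192 132 145 [ 564.6 -213.6] [ 598.2 -189.5]
193 131 146 [ 561.  -213.3] [ 599.5 -185.9]
194 131 146 [ 559.8 -211.3] [ 598.3 -183.9]
195 131 146 [ 558.7 -209.3] [ 597.2 -182. ]
196 130 146 [ 555.  -209.1] [ 596.1 -180. ]
197 131 146 [ 556.4 -205.3] [ 595.  -178.1]
198 130 146 [ 552.7 -205.1] [ 593.8 -176.1]
199 130 146 [ 551.6 -203.1] [ 592.7 -174.2]
200 130 146 [ 550.4 -201.1] [ 591.6 -172.2]
201 131 146 [ 551.8 -197.4] [ 590.5 -170.3]
202 132 145 [ 553.1 -193.6] [ 587. -170.]
[ 575.05034951 -191.50766663] [ 574.27033498 -190.89018751   24.83666395]
```

>>> {"fn": "play_rows", "kwargs": {
  "plan": [
    [0,1.3,-3.3,0,1],
    [10,1.3,-3.3,0,1],
    [18,1.3,-3.3,0,1],
    [24,1.3,-3.3,0,1],
    [28,1.3,-3.3,0,1],
    [32,1.3,-3.3,0,1],
    [32,1.3,-3.3,0,1],
    [32,1.3,-3.3,0,1]
  ]
}}

```text
time: 6.55
tool_pos: [0.5814, -0.1916, 0.1724]
tool_rot: [-0.105, -0.699, -0.105, 0.699]
contact_force: [-2.6, -1.8, -1.7]
gripper_width: 0.534
```

```bash
cat > pan.py <<'E'
from ring import *
from go import go
def pan(f,rc=(.578,-.192)):
    P=pts(f);z=P[...,2];v=f['img'].astype(int).sum(2)/3
    m=(np.hypot(P[...,0]-.578,P[...,1]+.2)<.046)&(np.hypot(P[...,0]-rc[0],P[...,1]-rc[1])>.03)&(z<.13)&(z>.07)&(v>160)
    print('pan z',round(float(np.median(z[m]))-.0015,4),m.sum())
if __name__=='__main__':
    go(); f=grab('scene'); pan(f)
    cv2.imwrite('pics/l.png',cv2.resize(f['img'][115:195,150:256,::-1],None,fx=7.5,fy=7.5,interpolation=cv2.INTER_CUBIC))
E
python3 pan.py; python3 - <<'E'
from pan import *
print(0)
E
```

```text
t 6.55 tcp [ 0.5814 -0.1916  0.1724] yang -72.94 tilt [-0.0005 -0.0002] F [-2.59 -1.83 -1.69] w 0.534
pan z 0.1175 316
0
```

View pics/l.png

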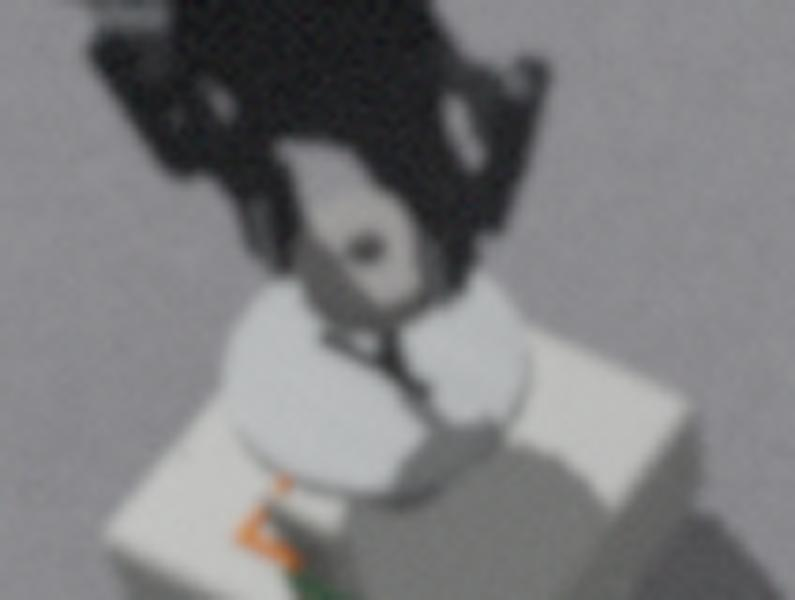

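```bash
python3 - <<'E'
from pan import *
import time
# row profile of depth
f=dict(np.load('pics/scene.npz')) 
from plant import manip
f=manip.grab_frame('scene'); pan(f); go()
P=pts(f)
for r in range(140,160): print(r,[f'{a*1000:.0f}' for a in P[r,188:210,2]])
E
```

```text
pan z 0.1175 307
t 6.65 tcp [ 0.5814 -0.1916  0.1725] yang -72.94 tilt [-0.0004 -0.0003] F [-1.93 -0.92 -1.33] w 0.53
140 ['205', '202', '3', '1', '2', '3', '7', '0', '4', '185', '185', '187', '242', '242', '244', '241', '245', '244', '240', '236', '230', '231']
141 ['207', '199', '3', '-2', '2', '6', '187', '188', '187', '186', '188', '185', '189', '189', '184', '234', '231', '232', '234', '235', '234', '229']
142 ['203', '197', '190', '1', '0', '186', '1047', '188', '189', '188', '187', '186', '186', '185', '188', '227', '227', '230', '230', '231', '228', '230']
143 ['201', '194', '190', '185', '185', '187', '183', '188', '188', '186', '186', '186', '184', '188', '185', '184', '226', '226', '228', '227', '228', '226']
144 ['198', '191', '188', '185', '190', '187', '185', '186', '188', '185', '187', '187', '186', '186', '184', '190', '187', '225', '224', '222', '225', '227']
145 ['196', '191', '188', '184', '186', '185', '185', '188', '187', '187', '184', '186', '185', '185', '187', '187', '186', '223', '221', '223', '220', '224']
146 ['196', '187', '186', '186', '186', '185', '186'
[... 1474 characters left out ...]
, '185', '183', '185', '183', '178', '178', '182', '185', '183']
156 ['120', '121', '118', '176', '177', '179', '181', '182', '182', '186', '184', '185', '186', '181', '183', '182', '178', '175', '173', '171', '120', '118']
157 ['117', '121', '122', '122', '169', '175', '178', '181', '179', '182', '180', '184', '178', '183', '177', '181', '173', '171', '169', '118', '120', '117']
158 ['120', '118', '118', '118', '122', '123', '172', '175', '175', '173', '178', '176', '175', '178', '178', '175', '173', '119', '120', '119', '117', '122']
159 ['119', '116', '121', '115', '121', '119', '118', '120', '169', '174', '172', '173', '175', '171', '144', '142', '115', '121', '119', '120', '119', '120']
```

>>> {"fn": "play_rows", "kwargs": {
  "plan": [
    [0,0.2,0.8,0,1],
    [0,0.2,0.8,0,1],
    [0,0.2,0.8,0,1]
  ]
}}

```text
time: 7.02
tool_pos: [0.5811, -0.1917, 0.1724]
tool_rot: [0.105, 0.699, 0.105, -0.699]
contact_force: [0.2, 0.0, -1.4]
gripper_width: 0.533
```

```bash
python3 pan.py;python3 pan.py
```

```text
t 7.03 tcp [ 0.5811 -0.1917  0.1724] yang -72.93 tilt [0.0006 0.0003] F [ 0.22  0.03 -1.45] w 0.533
pan z 0.12 299
t 7.08 tcp [ 0.581  -0.1917  0.1723] yang -72.93 tilt [0.0004 0.0003] F [ 0.59  0.68 -3.05] w 0.528
pan z 0.1201 301
```

>>> {"fn": "play_rows", "kwargs": {
  "plan": [
    [6,0,0,0,1],
    [13,0,0,0,1],
    [20,0,0,0,1],
    [27,0,0,0,1],
    [34,0,0,0,1],
    [40,0,0,0,1],
    [43,0,0,0,1],
    [43,0,0,0,1]
  ]
}}

```text
time: 8.12
tool_pos: [0.5808, -0.1918, 0.129]
tool_rot: [-0.105, -0.699, -0.105, 0.699]
contact_force: [-0.1, -0.2, -1.9]
gripper_width: 0.524
```

```bash
python3 pan.py; python3 go.py
```

```text
t 8.12 tcp [ 0.5808 -0.1918  0.129 ] yang -72.94 tilt [-0.0003  0.0002] F [-0.09 -0.18 -1.94] w 0.524
pan z 0.1202 175
t 8.18 tcp [ 0.5809 -0.1919  0.1294] yang -72.94 tilt [ 0.0001 -0.0001] F [-0.73 -0.6  -1.  ] w 0.529
```

>>> {"fn": "play_rows", "kwargs": {
  "plan": [
    [4,0,0,0,1],
    [8,0,0,0,1],
    [12,0,0,0,1],
    [12.5,0,0,0,1],
    [12.5,0,0,0,1]
  ]
}}

```text
time: 8.8
tool_pos: [0.5809, -0.1919, 0.117]
tool_rot: [0.105, 0.699, 0.105, -0.699]
contact_force: [-0.1, -0.8, 0.1]
gripper_width: 0.533
```

```bash
python3 pan.py; python3 go.py
```

```text
t 8.8 tcp [ 0.5809 -0.1919  0.117 ] yang -72.94 tilt [ 0.0001 -0.0001] F [-0.1  -0.81  0.15] w 0.533
pan z 0.1132 155
t 8.85 tcp [ 0.5809 -0.1919  0.117 ] yang -72.94 tilt [ 0.0001 -0.0001] F [-0.5   0.28 -0.76] w 0.533
```

Pan carries about the weight; the ring is on the pan. Release and rise.

>>> {"fn": "play_rows", "kwargs": {
  "plan": [
    [0,0,0,0,0.0],
    [0,0,0,0,-0.2],
    [0,0,0,0,-0.5],
    [0,0,0,0,-0.5],
    [-15,0,0,0,-0.5],
    [-50,0,0,0,-0.5],
    [-105,0,0,0,-0.5],
    [-130,0,0,0,-0.5]
  ]
}}

```text
time: 9.85
tool_pos: [0.5824, -0.1926, 0.2527]
tool_rot: [0.106, 0.701, 0.103, -0.697]
contact_force: [0.7, -0.1, 0.5]
gripper_width: 0.753
```

```bash
python3 - <<'E'
from pan import *
go((.603,.1083,.2),(.6015,.1083,.013)); f=grab('scene'); pan(f); 
P=pts(f)
c=onplane(f,200,158,.13)
ring(f,.128,(.578,-.192))
E
```

```text
t 9.85 tcp [ 0.5824 -0.1926  0.2527] yang -72.94 tilt [ 0.0066 -0.0031] F [ 0.72 -0.06  0.46] w 0.753
shift [  51.9 -281.8 -107.7]
shift [ 238.8 -283.2 -105.3]
pan z 0.1122 388
enc [ 577.1 -191.2] 25.3 fit [ 577.1 -191.4] n 232
```

>>> {"fn": "play_rows", "kwargs": {
  "plan": [
    [0,-57,-21,0,-0.5],
    [0,-113,-42,0,-0.5],
    [20,-170,-63,0,-0.5],
    [60,-226,-84,0,-0.5],
    [110,-283,-105,0,-0.5],
    [150,-283,-105,0,-0.5],
    [150,-283,-105,0,-0.5],
    [150,-283,-105,0,-0.5]
  ]
}}

```text
time: 10.9
tool_pos: [0.5991, 0.1089, 0.0984]
tool_rot: [0.105, 0.7, 0.105, -0.699]
contact_force: [0.2, -0.4, 0.2]
gripper_width: 0.756
```

```bash
python3 go.py .602,.1085,.014; python3 pan.py
```

```text
t 10.9 tcp [0.5991 0.1089 0.0984] yang -72.95 tilt [ 0.0019 -0.0003] F [ 0.23 -0.4   0.25] w 0.756
shift [84.4  1.2 -2.4]
t 10.9 tcp [0.5991 0.1089 0.0984] yang -72.95 tilt [ 0.0019 -0.0003] F [ 0.23 -0.4   0.25] w 0.756
pan z 0.1124 390
```

>>> {"fn": "play_rows", "kwargs": {
  "plan": [
    [40,1.2,-2.6,0,-0.5],
    [70,1.2,-2.6,0,-0.5],
    [83.5,1.2,-2.6,0,-0.5],
    [83.5,1.2,-2.6,0,-0.5],
    [83.5,1.2,-2.6,0,1],
    [83.5,1.2,-2.6,0,1],
    [83.5,1.2,-2.6,0,1],
    [83.5,1.2,-2.6,0,1]
  ]
}}

```text
time: 11.95
tool_pos: [0.6032, 0.109, 0.0163]
tool_rot: [0.105, 0.701, 0.105, -0.698]
contact_force: [-0.8, -1.3, 6.1]
gripper_width: 0.528
```

```bash
python3 go.py .578,-.191,.23
```

```text
t 11.95 tcp [0.6032 0.109  0.0163] yang -72.93 tilt [ 0.0047 -0.0003] F [-0.79 -1.33  6.08] w 0.528
shift [-213.7  279.7  111.2]
```

>>> {"fn": "play_rows", "kwargs": {
  "plan": [
    [-40,0,0,0,1],
    [-100,0,0,0,1],
    [-160,10,5,0,1],
    [-212,55,22,0,1],
    [-214,110,44,0,1],
    [-214,165,66,0,1],
    [-214,220,88,0,1],
    [-214,265,105,0,1]
  ]
}}

```text
time: 12.95
tool_pos: [0.5778, -0.1771, 0.2276]
tool_rot: [0.105, 0.7, 0.104, -0.699]
contact_force: [0.8, 0.7, -2.7]
gripper_width: 0.524
```

```bash
python3 go.py .579,-.191,.205
```

```text
t 12.95 tcp [ 0.5778 -0.1771  0.2276] yang -72.99 tilt [ 0.0005 -0.0002] F [ 0.81  0.66 -2.74] w 0.524
shift [22.6 13.6  2.9]
```

>>> {"fn": "play_rows", "kwargs": {
  "plan": [
    [8,13.6,2.9,0,1],
    [22.6,13.6,2.9,0,1],
    [22.6,13.6,2.9,0,1],
    [22.6,13.6,2.9,0,1],
    [22.6,13.6,2.9,0,1]
  ]
}}

```text
time: 13.58
tool_pos: [0.5801, -0.188, 0.2053]
tool_rot: [0.106, 0.699, 0.105, -0.699]
contact_force: [-0.8, 0.3, -1.6]
gripper_width: 0.525
```

```bash
cat > held.py <<'E'
from pan import *
def held(f,zt=.2172):
    P=pts(f);z=P[...,2];v=f['img'].astype(int).sum(2)/3; q=[]
    for u in range(191,203):
        r=[y for y in range(127,150) if zt-.0027<z[y,u]<zt+.0063 and v[y,u]>78]
        if r: q+=[onplane(f,u,r[0]-.5,zt)[:2],onplane(f,u,r[-1]+.5,zt)[:2]]
    q=np.array(q)*1000
    print('face fit',least_squares(lambda p:np.hypot(*(q-p).T)-24,[574,-192],loss='soft_l1').x.round(2))
    np.set_printoptions(linewidth=200); print(v[132:144,190:205].astype(int))
    s=v[132:144,194:202].copy(); Y,X=np.mgrid[132:144,194:202]
    w=np.where((Y-137.5)*.6<(X-197.5)+2.5,np.clip(118-s,0,None),0); h=(w*X).sum()/w.sum(),(w*Y).sum()/w.sum(); print('hole',np.round(h,2),np.round(onplane(f,*h,zt)*1000,1))
go(); f=grab('scene'); pan(f); held(f)
E
python3 held.py
```

```text
t 13.57 tcp [ 0.5801 -0.188   0.2053] yang -72.85 tilt [ 0.0008 -0.0003] F [-0.76  0.31 -1.6 ] w 0.525
pan z 0.1123 394
face fit [ 579.1  -187.96]
[[125 139 145 144 148 145 147 149 147 142 135 127 104  70  48]
 [124 140 146 149 152 152 151 151 150 149 148 143 126 100  62]
 [121 141 149 153 154 153 154 153 153 151 153 151 144 123  85]
 [112 139 150 154 152 153 152 151 151 151 151 154 148 135 101]
 [101 129 145 152 153 152 151 147 146 150 151 151 149 140 112]
 [ 92 115 139 149 150 146 141 135 134 137 147 152 151 141 115]
 [ 88 104 124 140 144 133 122 111 110 117 136 148 150 142 113]
 [ 86  91 105 122 126 113  96  87  89 102 122 144 149 144 121]
 [ 86  88  92 102 105  93  80  79  87  95 121 144 149 146 129]
 [ 83  85  87  89  91  88  89  95 102 111 128 147 151 147 133]
 [ 86  85  83  83  86  92 103 114 126 135 142 150 152 149 135]
 [ 87  83  84  89  87  91 102 116 132 143 150 149 152 147 136]]
hole [197.67 139.54] [ 577.6 -188.5  217.2]
```

>>> {"fn": "play_rows", "kwargs": {
  "plan": [
    [0,3.8,3.2,0,1],
    [12,3.8,3.2,0,1],
    [24,3.8,3.2,0,1],
    [30,3.8,3.2,0,1],
    [34,3.8,3.2,0,1],
    [38,3.8,3.2,0,1],
    [41,3.8,3.2,0,1],
    [41,3.8,3.2,0,1]
  ]
}}

```text
time: 14.62
tool_pos: [0.5776, -0.1934, 0.1635]
tool_rot: [-0.105, -0.699, -0.105, 0.699]
contact_force: [0.4, -0.9, -2.2]
gripper_width: 0.527
```

```bash
python3 pan.py; python3 pan.py
```

```text
t 14.62 tcp [ 0.5776 -0.1934  0.1635] yang -72.94 tilt [-0.0002  0.0001] F [ 0.36 -0.86 -2.16] w 0.527
pan z 0.1125 285
t 14.68 tcp [ 0.5778 -0.1935  0.1638] yang -72.93 tilt [ 0.0001 -0.0001] F [-0.25 -0.39 -2.  ] w 0.53
pan z 0.1124 290
```

>>> {"fn": "play_rows", "kwargs": {
  "plan": [
    [6,0,0,0,1],
    [13,0,0,0,1],
    [20,0,0,0,1],
    [26,0,0,0,1],
    [30,0,0,0,1],
    [34,0,0,0,1],
    [38,0,0,0,1],
    [38,0,0,0,1]
  ]
}}

```text
time: 15.72
tool_pos: [0.5777, -0.1935, 0.1257]
tool_rot: [0.105, 0.699, 0.105, -0.699]
contact_force: [-1.2, 0.0, -0.2]
gripper_width: 0.525
```

```bash
python3 pan.py; python3 pan.py
```

```text
t 15.72 tcp [ 0.5777 -0.1935  0.1257] yang -72.94 tilt [-0.  0.] F [-1.19  0.   -0.25] w 0.525
pan z 0.1056 210
t 15.78 tcp [ 0.5778 -0.1935  0.1259] yang -72.93 tilt [ 0.0001 -0.0001] F [-1.01  0.38  0.17] w 0.525
pan z 0.1057 204
```

Loaded 6.6 mm, seated on the first. Release and rise.

>>> {"fn": "play_rows", "kwargs": {
  "plan": [
    [0,0,0,0,0.0],
    [0,0,0,0,-0.2],
    [0,0,0,0,-0.5],
    [0,0,0,0,-0.5],
    [-15,0,0,0,-0.5],
    [-50,0,0,0,-0.5],
    [-105,0,0,0,-0.5],
    [-125,0,0,0,-0.5]
  ]
}}

```text
time: 16.82
tool_pos: [0.5795, -0.1943, 0.2569]
tool_rot: [0.107, 0.702, 0.103, -0.697]
contact_force: [0.3, 0.8, 0.2]
gripper_width: 0.753
```

```bash
python3 - <<'E'
from pan import *
go((.6585,.121,.1)); f=grab('scene'); pan(f); ring(f,.137,(.578,-.192)); ring(f,.028,(.659,.121))
E
```

```text
t 16.82 tcp [ 0.5795 -0.1943  0.2569] yang -72.93 tilt [ 0.0077 -0.0037] F [0.28 0.79 0.19] w 0.753
shift [ 156.3 -279.2 -167.1]
pan z 0.1038 303
enc [ 578.  -191.6] 25.1 fit [ 577.2 -192.4] n 225
enc [657.7 120.3] 24.6 fit [657.3 120.7] n 278
```

>>> {"fn": "play_rows", "kwargs": {
  "plan": [
    [0,-52,-31,0,-0.5],
    [0,-104,-62,0,-0.5],
    [10,-156,-94,0,-0.5],
    [50,-209,-125,0,-0.5],
    [100,-260,-155,0,-0.5],
    [150,-279,-166,0,-0.5],
    [150,-279,-166,0,-0.5],
    [150,-279,-166,0,-0.5]
  ]
}}

```text
time: 17.88
tool_pos: [0.6536, 0.1217, 0.0992]
tool_rot: [-0.105, -0.698, -0.105, 0.7]
contact_force: [-0.5, -0.4, 0.6]
gripper_width: 0.751
```

```bash
python3 go.py .657,.1213,.015
```

```text
t 17.88 tcp [0.6536 0.1217 0.0992] yang -72.91 tilt [-0.003  -0.0006] F [-0.46 -0.44  0.6 ] w 0.751
shift [84.2  1.5 -3.4]
```

>>> {"fn": "play_rows", "kwargs": {
  "plan": [
    [40,1.4,-3.4,0,-0.5],
    [70,1.4,-3.4,0,-0.5],
    [83.5,1.4,-3.4,0,-0.5],
    [83.5,1.4,-3.4,0,-0.5],
    [83.5,1.4,-3.4,0,1],
    [83.5,1.4,-3.4,0,1],
    [83.5,1.4,-3.4,0,1],
    [83.5,1.4,-3.4,0,1]
  ]
}}

```text
time: 18.88
tool_pos: [0.6602, 0.1213, 0.0205]
tool_rot: [0.105, 0.701, 0.105, -0.698]
contact_force: [-1.1, -0.8, 6.6]
gripper_width: 0.52
```

```bash
python3 go.py .578,-.191,.23
```

```text
t 18.88 tcp [0.6602 0.1213 0.0205] yang -72.93 tilt [ 0.0044 -0.0005] F [-1.14 -0.79  6.56] w 0.52
shift [-209.7  274.8  169.4]
```

>>> {"fn": "play_rows", "kwargs": {
  "plan": [
    [0,0,0,0,0.0],
    [0,0,0,0,-0.3],
    [4,0,2,0,-0.3],
    [5,0,3,0,-0.3],
    [5,0,3,0,1],
    [5,0,3,0,1],
    [5,0,3,0,1],
    [5,0,3,0,1]
  ]
}}

```text
time: 19.88
tool_pos: [0.6552, 0.1207, 0.012]
tool_rot: [-0.105, -0.699, -0.105, 0.699]
contact_force: [-0.5, 0.2, -0.6]
gripper_width: 0.538
```

```bash
python3 go.py .578,-.191,.23
```

```text
t 19.88 tcp [0.6552 0.1207 0.012 ] yang -72.94 tilt [-0.0004  0.    ] F [-0.46  0.24 -0.59] w 0.538
shift [-218.   275.3  165.3]
```

>>> {"fn": "play_rows", "kwargs": {
  "plan": [
    [-40,0,0,0,1],
    [-100,0,0,0,1],
    [-160,10,5,0,1],
    [-212,50,30,0,1],
    [-215,105,63,0,1],
    [-215,160,96,0,1],
    [-215,215,129,0,1],
    [-215,260,156,0,1]
  ]
}}

```text
time: 20.88
tool_pos: [0.5816, -0.1747, 0.2268]
tool_rot: [-0.105, -0.699, -0.105, 0.699]
contact_force: [0.6, 0.7, -1.9]
gripper_width: 0.532
```

```bash
python3 go.py .577,-.194,.201
```

```text
t 20.88 tcp [ 0.5816 -0.1747  0.2268] yang -72.93 tilt [-0.0002  0.0001] F [ 0.61  0.73 -1.92] w 0.532
shift [25.8 17.  10.1]
```

>>> {"fn": "play_rows", "kwargs": {
  "plan": [
    [8,17,10,0,1],
    [25.8,17,10,0,1],
    [25.8,17,10,0,1],
    [25.8,17,10,0,1],
    [25.8,17,10,0,1]
  ]
}}

```text
time: 21.5
tool_pos: [0.5787, -0.1913, 0.202]
tool_rot: [0.106, 0.7, 0.105, -0.699]
contact_force: [0.7, -0.1, -1.9]
gripper_width: 0.534
```

```bash
python3 held.py
```

```text
t 21.5 tcp [ 0.5787 -0.1913  0.202 ] yang -72.84 tilt [ 0.0009 -0.0003] F [ 0.67 -0.15 -1.9 ] w 0.534
pan z 0.1039 303
face fit [ 581.9  -189.38]
[[137 141 145 147 147 148 147 145 143 139 129 116  85  50  38]
 [134 143 146 151 151 152 151 149 149 147 146 133 107  73  46]
 [133 145 151 155 153 154 153 151 152 150 150 146 129 100  67]
 [121 140 151 153 155 154 153 152 152 153 151 149 143 122  88]
 [101 125 140 150 153 153 153 151 152 153 152 151 149 135 100]
 [ 91 105 126 139 143 143 143 144 147 152 154 152 149 135 102]
 [ 84  90 103 114 123 122 117 123 133 144 153 152 151 134 105]
 [ 87  85  90  94  95  94  92  96 111 136 148 154 150 137 109]
 [ 86  85  86  84  79  82  80  87 100 127 149 153 152 140 114]
 [ 87  85  84  84  83  81  87  97 113 135 150 155 154 142 121]
 [ 85  86  83  84  82  85  98 113 131 143 149 152 150 146 128]
 [ 84  83  88  89  84  88 100 114 131 140 142 145 148 146 128]]
hole [197.09 139.38] [ 577.9 -189.9  217.2]
```

>>> {"fn": "play_rows", "kwargs": {
  "plan": [
    [0,1.4,5.8,0,1],
    [12,1.4,5.8,0,1],
    [24,1.4,5.8,0,1],
    [32,1.4,5.8,0,1],
    [38,1.4,5.8,0,1],
    [43,1.4,5.8,0,1],
    [47,1.4,5.8,0,1],
    [47,1.4,5.8,0,1]
  ]
}}

```text
time: 22.55
tool_pos: [0.5728, -0.1952, 0.1541]
tool_rot: [-0.105, -0.699, -0.105, 0.699]
contact_force: [-0.0, -0.6, -1.4]
gripper_width: 0.531
```

```bash
python3 pan.py; python3 pan.py
```

```text
t 22.55 tcp [ 0.5728 -0.1952  0.1541] yang -72.94 tilt [-0.0003  0.0002] F [-0.03 -0.62 -1.45] w 0.531
pan z 0.1037 274
t 22.6 tcp [ 0.573  -0.1953  0.1545] yang -72.94 tilt [ 0.0001 -0.    ] F [ 0.51 -0.21 -1.54] w 0.536
pan z 0.1038 277
```

>>> {"fn": "play_rows", "kwargs": {
  "plan": [
    [5,0,0,0,1],
    [11,0,0,0,1],
    [15,0,0,0,1],
    [19,0,0,0,1],
    [22,0,0,0,1],
    [25.5,0,0,0,1],
    [25.5,0,0,0,1]
  ]
}}

```text
time: 23.52
tool_pos: [0.5729, -0.1953, 0.1289]
tool_rot: [-0.105, -0.699, -0.105, 0.699]
contact_force: [-0.9, 0.7, -0.2]
gripper_width: 0.536
```

```bash
python3 pan.py; python3 pan.py
```

```text
t 23.52 tcp [ 0.5729 -0.1953  0.1289] yang -72.94 tilt [-0.  0.] F [-0.93  0.68 -0.25] w 0.536
pan z 0.097 240
t 23.57 tcp [ 0.5729 -0.1953  0.129 ] yang -72.94 tilt [-0.0001  0.    ] F [-1.06  0.56 -0.14] w 0.538
pan z 0.0972 251
```

>>> {"fn": "play_rows", "kwargs": {
  "plan": [
    [0,0,0,0,0.0],
    [0,0,0,0,-0.2],
    [0,0,0,0,-0.5],
    [0,0,0,0,-0.5],
    [-15,0,0,0,-0.5],
    [-50,0,0,0,-0.5],
    [-105,0,0,0,-0.5],
    [-125,0,0,0,-0.5]
  ]
}}

```text
time: 24.62
tool_pos: [0.5747, -0.1961, 0.26]
tool_rot: [0.107, 0.702, 0.103, -0.697]
contact_force: [1.1, -0.1, 0.2]
gripper_width: 0.747
```

>>> {"fn": "play_rows", "kwargs": {
  "plan": [
    [0,-50,0,0,-0.5],
    [0,-100,0,0,-0.5],
    [0,-130,0,0,-0.5],
    [0,-130,0,0,-0.5],
    [0,-130,0,0,-0.5]
  ]
}}

```text
time: 25.25
tool_pos: [0.5349, -0.0715, 0.254]
tool_rot: [0.105, 0.699, 0.105, -0.699]
contact_force: [-0.4, 0.2, 0.1]
gripper_width: 0.749
```

```bash
python3 - <<'E'
from pan import *
go(); f=grab('scene'); pan(f); ring(f,.143,(.578,-.192)); ring(f,.028,(.628,.22)); t=grab('top'); ring(t,.143,(.578,-.192)); pan(t)
cv2.imwrite('pics/fin.png',cv2.resize(f['img'][105:285,150:390,::-1],None,fx=3.3,fy=3.3,interpolation=cv2.INTER_CUBIC))
E
```

```text
t 25.25 tcp [ 0.5349 -0.0715  0.254 ] yang -72.95 tilt [ 0.0002 -0.0005] F [-0.35  0.19  0.05] w 0.749
pan z 0.0969 286
enc [ 576.  -194.2] 26.0 fit [ 575.  -193.7] n 249
enc [626.4 220.2] 24.2 fit [626.3 220.1] n 290
enc [ 597.  -198.4] 10.5 fit [ 576.8 -193.5] n 15
pan z 0.0962 143
```

View pics/fin.png

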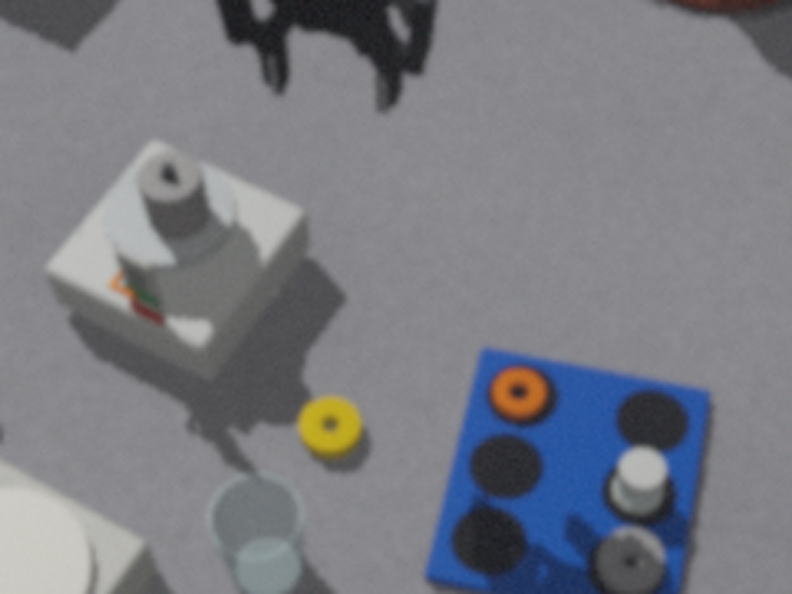

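```bash
python3 - <<'E'
from pan import *
f=dict(np.load('pics/scene.npz'));f=grab('scene');pan(f)
P=pts(f); m=(np.hypot(P[...,0]-.576,P[...,1]+.193)<.022)&(P[...,2]>.138)&(P[...,2]<.152)
q=P[m];print(np.median(q[:,2])-.0015,len(q)); A=np.c_[q[:,:2]-q[:,:2].mean(0),np.ones(len(q))]
print(least_squares(lambda p:A@p-q[:,2],[0,0,.145],loss='soft_l1',f_scale=.0015).x, q.mean(0))
m=(np.hypot(P[...,0]-.576,P[...,1]+.193)<.016)&(P[...,2]>.147); print(np.sort(P[m][:,2])[-8:])
E
```

```text
pan z 0.097 270
0.14474891228736614 197
[-0.03352105  0.01370268  0.14629936] [ 0.57668031 -0.19221835  0.14615891]
[0.15614187 0.15642129 0.15649603 0.15694236 0.15769838 0.15793612
 0.15864879 0.15921337]
```

```bash
python3 -c "
from plant import manip
print(manip.job_done())"
```

```text
the job is handed in; nothing more can be done
None
```

I threaded three weights over the post one at a time, pressing each lightly until the pan carried most of its load before letting go. The job is handed in at about 25 s on the robot clock. No verdict came back.

**Last checks, from the depth images:**
- **Pan:** its top stands about 97 mm above the table, so it has sunk about 28 mm, inside the 24–35 mm band. By the camera it went from about 5 mm empty to 12.8, 21.2 and 28.1 mm.
- **Stack:** the top face is at 144.7 mm, which matches the pan plus three 16 mm rings. The fitted tilt was about 0.036 rad, close to what the same camera showed for a ring held in the gripper. The post tip sticks out above the stack.
- **Other things:** in the last picture the fourth weight, jar and spacer ring are in place. The gripper is open, well clear, with contact force near zero.

**What did not go cleanly:**
- **First ring:** it rubbed the post and pulled the pan down about 2.5 mm. A shift of under 1 mm freed it.
- **Third ring:** it was first gripped too high, so I gripped it again lower before lifting it.
- **Top camera:** its view of the finished stack was too poor to be a real check (15 pixels on the ring face). It put the pan at 96.2 mm, against 96.9 mm from the scene camera.

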